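# Sweep the plaster offcuts into the scrap tray

### The job

Clear the casting board: using the fingers as a broom, sweep the three broken plaster offcuts over the edge of the board into the empty, undivided scrap tray beside it. Push them along the board, never pick one up; leave the round plaster cast, the tape and the jar among them standing where they are.

Things in the scene. Friction and masses are not known exactly. Their poses are not given: they have to be found in the camera images.
- board: fixed dark wooden casting board, 320 x 320 mm, flat top 55 mm above the table; a lip 10 mm wide and 15 mm high runs along its near and far edges (-x, +x), none on its left and right edges (+y, -y). Origin at the centre of its underside, on the table, z up; yaw within 0.12 rad of zero. The cast, tape and jar stand along its middle line x = 0, all within 40 mm of that line.
- scrap_tray: fixed grey plastic scrap tray, empty and undivided, 320 mm (x) by 140 mm (y), 48 mm high, walls and floor 3 mm; it stands on the table 2 mm from the left or the right edge of the board (232 mm from centre to centre), its rim 7 mm below the board top, so that what is pushed over that edge drops into it. Origin at the centre of its underside; same yaw as the board.
- caddy: fixed grey tool caddy of the same outside size as the scrap tray, but divided into six compartments with modelling sticks, at the opposite edge of the board (232 mm from centre to centre). Origin at the centre of its underside. Nothing goes in it.
- chip1: loose broken plaster offcut, an angular block about 45 x 35 mm, 22 mm high, lying flat on the board at any yaw, its centre 78 to 115 mm from the board middle line x = 0 and at most 105 mm from its middle along y, over 45 mm from the next offcut. Origin at its centre, half-way up; x axis: long side. About 35 g; pushed off-centre it turns or slips aside.
- chip2: loose broken plaster offcut, an angular block about 40 x 37 mm, 20 mm high, lying flat on the board at any yaw, its centre 78 to 115 mm from the board middle line x = 0 and at most 105 mm from its middle along y, over 45 mm from the next offcut. Origin at its centre, half-way up; x axis: long side. About 35 g; pushed off-centre it turns or slips aside.
- chip3: loose broken plaster offcut, an angular block about 42 x 34 mm, 24 mm high, lying flat on the board at any yaw, its centre 78 to 115 mm from the board middle line x = 0 and at most 105 mm from its middle along y, over 45 mm from the next offcut. Origin at its centre, half-way up; x axis: long side. About 35 g; pushed off-centre it turns or slips aside.
- cast: loose finished round plaster cast, a smooth dome 54 mm in diameter and 39 mm high, on the board; origin at the centre of its underside. Stays.
- tape: loose small roll of tape lying flat on the board, 68 mm in diameter, 25 mm high; origin at the centre of its underside. Stays.
- jar: loose jar with a cap on the board, 48 mm in diameter, 50 mm high; origin at the centre of its underside. Stays.

How it is judged:
By the outcome, as a careful person would: the job done as asked, in the order asked, and still so for the second after the job is handed in, with the robot touching nothing.
It also fails if it takes over 72 s, if anything falls off the work surface, if the arm or the gripper's body presses on something with over 40 N, if the wrist force passes 120 N, or if a joint passes its speed limit or range.

### The arm

A 6-joint arm with a two-finger parallel gripper is mounted at the origin on the work surface. World frame = base frame: x ahead of the robot, y to its left, z up, the work surface at z = 0. Lengths are in mm, angles in rad, forces in N, time in s.
With the tool pointing down it reaches from about 250 to 775 mm from the base axis. Payload 4 kg.
Tool frame: the origin (TCP) lies at the very end of the fingers, on their centre line; the grasp point (between the pads) lies 19 mm behind it; z points along the fingers, y is the line along which they close (so a half turn about z gives the same grasp; the last joint's range is limited). The gripper opens to 85 mm and grips with 20 to 120 N. Pads are 22 mm wide; open, the fingers measure 114 mm over their backs; the gripper's body (76 mm by 85 mm) begins 54 mm behind the grasp point. The pads swing forward as they close: fully open they stand 13 mm farther back than shut.
Start: joints at [-1.228, 0.087, 1.371, -0, 1.684, -0.103], TCP at [237.148, -496.264, 231.341] pointing down, gripper open.
Joint ranges: [-3.1, 3.1], [-0.76, 2.03], [0.27, 2.55], [-1.08, 4.22], [0.17, 2.65], [-2.57, 2.57]. Speed limits (rad/s): [2.79, 2.79, 3.14, 3.14, 3.14, 3.14].

### API

Orientations are given as a unit quaternion [w, x, y, z].
In Python, from bench import * gives the robot as it stands.
- The arm moves only by the shell command python3 -m inch 'ROWS' [FORCE]. ROWS is JSON, a list of rows, each an object of numbers: "ax", "ay", "az": the turn, a rotation vector about the world's x, y, z in rad; "tx", "ty", "tz": the shift along the world's x, y, z in mm; "hand": the finger opening in mm, from 0 to 85.4. In form: [{"ax": .., "ay": .., "az": .., "tx": .., "ty": .., "tz": .., "hand": ..}, ...]. A call has 1 to 5 rows; each row is the pose to reach, as a shift and turn from the pose commanded when the call began; what a row does not reach only later rows make up. A row lasts 1/10 s, in which the tool goes at most 50 mm and 8.59 degrees, less where a joint would pass 70% of its speed; a pose out of reach is approached as far as the arm can. A call with a gripper value outside its range is refused whole. The fingers move at their own pace and stop on an object; FORCE is the grip in N (left out, the last holds). Time passes only in rows, so rows that repeat a pose let the fingers close. It gives the time, the measured TCP pose, the force, the opening and the grip force at its end, in the units of the state.
- get_obs(): the state, without advancing time (a new reading comes with each control period).
- get_image(name): name is "side" or "top" or "wrist"; returns the picture (480x640x3 uint8, red, green, blue); there is no depth.
- calibration(name): a dict with "fov_y" (degrees; the focal length in pixels is half the picture's height over the tangent of half this angle, whatever the lens; pixels are square), "cx", "cy" (the principal point, pixels), "R" (3x3) and "t" (3): a world point X has camera coordinates R X + t. Camera axes: x right, y down, z forward; pixel columns grow to the right and rows downward; lengths in mm; the calibration is good to about 2 mm. A picture is of the moment at which its call begins: read the wrist's pose just before it. calibration takes no time and is no camera call; for the wrist camera it gives the pose at the moment of the call.
- hand_in(): hands the job in; it is judged then, once.
Trained networks look in the newest picture that a camera, given by its name, has taken for a name from the list of things; names that differ only in an ending like _2 or _b are one class to them, and where a whole thing is asked for, a point or a joint stands for the part that bears it (a point fixed in the world has none). Each returns a list of dicts, best first, with "score" (0 to 1); they miss things now and then, are a little off and sometimes report something else, mostly with a low value. They report only what shows in the picture. A call takes as long as a camera call.
- boxes_of(camera, thing): "at" ([column, row] as shares, 0 to 1, of the picture: columns of its width, rows of its height, amid what is visible of it).
- outline_of(camera, thing): "mask" (480x640 bool, what is visible of it) and "at" ([column, row] as shares, 0 to 1, of the picture: columns of its width, rows of its height, amid what is visible of it).
- mark_of(camera, thing): "at" ([column, row] as shares, 0 to 1, of the picture: columns of its width, rows of its height: a listed point, or the origin of a listed thing).
The state is a dict: "clock": time; "joint_positions": joint angles; "qvel": joint speeds; "joint_torque": joint torques, N m; "eef_pos": TCP position; "eef_rot": TCP orientation; "contact_force": force on the tool from outside, world axes, zero at the start; "torque": the same for the moment, N m; "gripper_width": finger opening in mm; "finger_force": force on a finger pad.
Only numpy, scipy, OpenCV 4.12 (cv2) and the standard library are available. Lean on these libraries where they do the work, as an engineer would, in place of code of your own. Each camera call takes 0.05 s, during which the arm holds its last target. There are 200 camera calls.

## Working session

There is one attempt and no reset: what is moved stays moved. The work goes in short steps, Python scripts to look and compute and a shell command to move; the robot and the scene stay as the last step left them, time stands still between calls to the robot, and variables do not carry over. Pictures are saved under pics/ and viewed, at most 10 in all, crops included, and the job is handed in when it is done.

```bash
mkdir -p pics; cat > h.py <<'E'
from bench import *
import numpy as np, cv2
def pix2w(cam, at, z):
    c=calibration(cam); f=240/np.tan(np.radians(c["fov_y"])/2)
    u,v=at[0]*640,at[1]*480
    R=np.array(c["R"]);t=np.array(c["t"])
    d=R.T@np.array([(u-c["cx"])/f,(v-c["cy"])/f,1]); o=-R.T@t
    return o+d*(z-o[2])/d[2]
def w2pix(cam,X):
    c=calibration(cam); f=240/np.tan(np.radians(c["fov_y"])/2)
    p=np.array(c["R"])@np.array(X)+np.array(c["t"]); return [f*p[0]/p[2]+c["cx"],f*p[1]/p[2]+c["cy"]]
E
python3 - <<'E'
from h import *
im=get_image("top"); cv2.imwrite("pics/top.png",im[:,:,::-1])
for n,z in dict(board=55,scrap_tray=20,caddy=20,chip1=66,chip2=65,chip3=67,cast=70,tape=70,jar=80).items():
    for r in outline_of("top",n)[:3]:
        print(n,round(r["score"],2),np.round(pix2w("top",r["at"],z)),np.round(np.array(r["at"])*[640,480]),r["mask"].sum())
o=get_obs();print(o["clock"],o["eef_pos"],o["eef_rot"],o["gripper_width"])
E
```

```text
board 0.8 [543. -14.  55.] [345. 236.] 36441
scrap_tray 0.65 [564. 238.  20.] [191. 223.] 17533
scrap_tray 0.42 [ 557. -242.   20.] [481. 233.] 17101
caddy 0.69 [ 559. -247.   20.] [484. 232.] 17198
chip1 0.92 [455.  77.  66.] [286. 290.] 628
chip1 0.63 [447. -90.  66.] [393. 297.] 609
chip1 0.59 [648.  11.  66.] [331. 169.] 584
chip2 0.92 [455.  77.  65.] [286. 290.] 628
chip2 0.63 [447. -90.  65.] [393. 297.] 609
chip2 0.59 [648.  10.  65.] [331. 169.] 584
chip3 0.92 [455.  77.  67.] [286. 290.] 628
chip3 0.63 [447. -89.  67.] [393. 297.] 609
chip3 0.59 [648.  11.  67.] [331. 169.] 584
cast 0.58 [562.   6.  70.] [333. 222.] 875
tape 0.64 [ 574. -108.   70.] [405. 216.] 976
jar 0.9 [562.  92.  80.] [277. 220.] 857
0.5 [ 237.15137154 -496.23454692  231.27128825] [-1.53612152e-05  9.75258035e-01  2.21069594e-01  5.78576348e-06] 85.45354635893949
```

View pics/top.png

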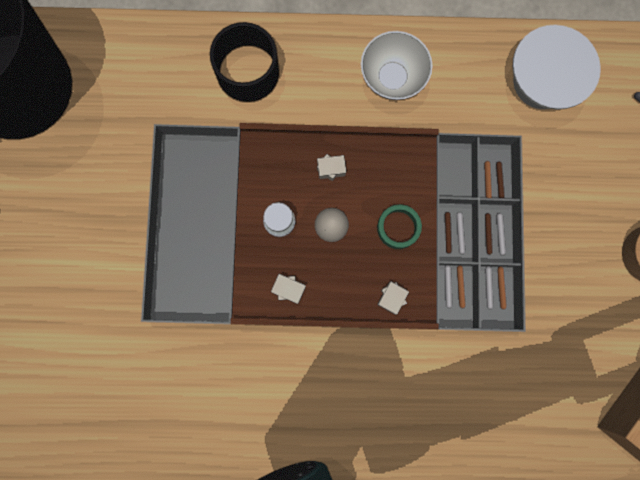

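```bash
python3 - <<'E'
from h import *
print(calibration("top").keys())
get_image("top")
P={}
for n,z in dict(board=0,scrap_tray=0,caddy=0,cast=55,tape=55,jar=55).items():
    r=mark_of("top",n)[0]; P[n]=pix2w("top",r["at"],z)[:2]; print(n,round(r["score"],2),np.round(P[n],1))
d=P["scrap_tray"]-P["caddy"];print("yaw",np.arctan2(-d[0],d[1]),np.linalg.norm(d),(P["scrap_tray"]+P["caddy"])/2)
for px in [(240,124),(437,130),(437,328),(232,322)]: print(px,np.round(pix2w("top",[px[0]/640,px[1]/480],62)))
for r in outline_of("top","chip1")[:3]:
    (c,s,a)=cv2.minAreaRect(np.argwhere(r["mask"])[:,::-1].astype(np.float32))
    b=cv2.boxPoints((c,s,a)); print(np.round([pix2w("top",[q[0]/640,q[1]/480],76)[:2] for q in b]).tolist())
c=calibration("top");print(-np.array(c["R"]).T@np.array(c["t"]))
E
```

```text
dict_keys(['fov_y', 'cx', 'cy', 'R', 't'])
board 0.98 [559.4  -1. ]
scrap_tray 0.71 [562.3 236. ]
caddy 0.58 [ 557.1 -232.7]
cast 0.98 [561.2   4.7]
tape 0.55 [559.4 -97. ]
jar 0.83 [565.4  92.5]
yaw -0.010903684571646371 468.6827680460796 [559.69564106   1.6227225 ]
(240, 124) [721. 158.  62.]
(437, 130) [ 718. -161.   62.]
(437, 328) [ 400. -158.   62.]
(232, 322) [404. 159.  62.]
[[667.0, 31.0], [667.0, -10.0], [630.0, -10.0], [629.0, 30.0]]
[[447.0, 100.0], [484.0, 85.0], [466.0, 43.0], [430.0, 59.0]]
[[439.0, -58.0], [474.0, -83.0], [452.0, -115.0], [417.0, -91.0]]
[413.21884117  37.40699227 976.28412756]
```

```bash
python3 -m inch '[{"tx":20,"ty":45,"az":0.12,"hand":12},{"tx":40,"ty":90,"az":0.24,"hand":12},{"tx":60,"ty":135,"az":0.36,"hand":12},{"tx":80,"ty":180,"az":0.48,"hand":12},{"tx":100,"ty":225,"az":0.6,"hand":12}]' 30
python3 -m inch '[{"tx":20,"ty":45,"az":0.12,"hand":12},{"tx":40,"ty":90,"az":0.24,"hand":12},{"tx":60,"ty":135,"az":0.36,"hand":12},{"tx":80,"ty":180,"az":0.48,"hand":12},{"tx":100,"ty":225,"az":0.51,"hand":12}]'
python3 -m inch '[{"tx":10,"ty":30,"tz":-25,"hand":12},{"tx":20,"ty":61,"tz":-50,"hand":12},{"tx":20,"ty":61,"tz":-90,"hand":12},{"tx":20,"ty":61,"tz":-110,"hand":12},{"tx":20,"ty":61,"tz":-110,"hand":12}]'
```

```text
invalid input at $[0]: expected keys ax, ay, az, tx, ty, tz, hand
invalid input at $[0]: expected keys ax, ay, az, tx, ty, tz, hand
invalid input at $[0]: expected keys ax, ay, az, tx, ty, tz, hand
```

All keys are required in every row.

```bash
python3 -m inch '[{"ax":0,"ay":0,"az":0.12,"tx":20,"ty":45,"tz":0,"hand":12},{"ax":0,"ay":0,"az":0.24,"tx":40,"ty":90,"tz":0,"hand":12},{"ax":0,"ay":0,"az":0.36,"tx":60,"ty":135,"tz":0,"hand":12},{"ax":0,"ay":0,"az":0.48,"tx":80,"ty":180,"tz":0,"hand":12},{"ax":0,"ay":0,"az":0.6,"tx":100,"ty":225,"tz":0,"hand":12}]' 30
python3 -m inch '[{"ax":0,"ay":0,"az":0.12,"tx":20,"ty":45,"tz":0,"hand":12},{"ax":0,"ay":0,"az":0.24,"tx":40,"ty":90,"tz":0,"hand":12},{"ax":0,"ay":0,"az":0.36,"tx":60,"ty":135,"tz":0,"hand":12},{"ax":0,"ay":0,"az":0.48,"tx":80,"ty":180,"tz":0,"hand":12},{"ax":0,"ay":0,"az":0.51,"tx":100,"ty":225,"tz":0,"hand":12}]'
python3 -m inch '[{"ax":0,"ay":0,"az":0,"tx":10,"ty":30,"tz":-25,"hand":12},{"ax":0,"ay":0,"az":0,"tx":20,"ty":61,"tz":-50,"hand":12},{"ax":0,"ay":0,"az":0,"tx":20,"ty":61,"tz":-90,"hand":12},{"ax":0,"ay":0,"az":0,"tx":20,"ty":61,"tz":-110,"hand":12},{"ax":0,"ay":0,"az":0,"tx":20,"ty":61,"tz":-110,"hand":12}]'
```

```text
clock: 1.4
eef_pos: [337.5, -269.5, 231.5]
eef_rot: [0.0, 0.865, 0.501, 0.0]
contact_force: [-0.1, 0.0, -0.8]
gripper_width: 13.0
finger_force: 0.0
clock: 1.9
eef_pos: [437.6, -44.3, 231.8]
eef_rot: [0.001, 0.711, 0.703, 0.0]
contact_force: [0.5, -0.2, 0.1]
gripper_width: 12.6
finger_force: 0.0
clock: 2.4
eef_pos: [454.4, 15.4, 117.6]
eef_rot: [-0.003, 0.712, 0.702, -0.003]
contact_force: [0.4, -1.0, 0.1]
gripper_width: 12.1
finger_force: 0.0
```

```bash
python3 -m inch '[{"ax":0,"ay":0,"az":0,"tx":0,"ty":0,"tz":-25,"hand":12},{"ax":0,"ay":0,"az":0,"tx":0,"ty":0,"tz":-45,"hand":12},{"ax":0,"ay":0,"az":0,"tx":0,"ty":0,"tz":-58,"hand":12},{"ax":0,"ay":0,"az":0,"tx":0,"ty":0,"tz":-58,"hand":12}]'
python3 - <<'E'
from h import *
a=get_image("top"); b=get_image("side")
cv2.imwrite("pics/p2.png",np.hstack([a[110:340,130:530],b[:230*1+0,:400] if 0 else cv2.resize(b,(400,300))[35:265]])[:,:,::-1])
print(get_obs()["eef_pos"],w2pix("top",get_obs()["eef_pos"]))
E
```

```text
clock: 2.8
eef_pos: [456.4, 14.6, 62.6]
eef_rot: [-0.001, 0.713, 0.702, -0.001]
contact_force: [0.2, 0.3, -0.4]
gripper_width: 12.1
finger_force: 0.0
[457.97390223  14.5281229   64.5444636 ] [np.float64(326.3264978942494), np.float64(288.6832638230675)]
```

View pics/p2.png

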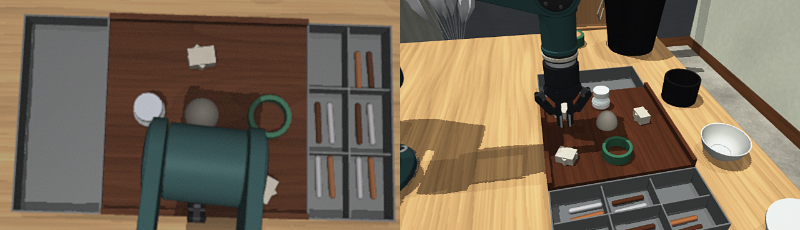

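The left crop shows the arm hiding chip A from above. The right crop (side view) shows the fingers lowered between the jar and the near lip, about (565,112), with the chip just behind them and nothing touched. I'll sweep now.

```bash
python3 -m inch '[{"ax":0,"ay":0,"az":0,"tx":0,"ty":10,"tz":-2,"hand":12},{"ax":0,"ay":0,"az":0,"tx":0,"ty":20,"tz":-3,"hand":12},{"ax":0,"ay":0,"az":0,"tx":0,"ty":32,"tz":-3,"hand":12},{"ax":0,"ay":0,"az":0,"tx":0,"ty":44,"tz":-3,"hand":12},{"ax":0,"ay":0,"az":0,"tx":0,"ty":56,"tz":-3,"hand":12}]'
python3 -m inch '[{"ax":0,"ay":0,"az":0,"tx":0,"ty":12,"tz":0,"hand":12},{"ax":0,"ay":0,"az":0,"tx":0,"ty":24,"tz":0,"hand":12}]'
python3 - <<'E'
from h import *
b=get_image("side"); cv2.imwrite("pics/p3.png",cv2.resize(b[60:420,150:550],(667,600))[:,:,::-1])
print(get_obs()["eef_pos"])
for r in mark_of("side","chip1")[:3]: print(r["score"],pix2w("side",r["at"],66))
E
```

```text
clock: 3.4
eef_pos: [457.2, 72.1, 60.6]
eef_rot: [0.0, 0.712, 0.702, 0.0]
contact_force: [-0.4, 0.3, 0.0]
gripper_width: 11.8
finger_force: 0.2
clock: 3.6
eef_pos: [457.1, 95.9, 60.4]
eef_rot: [0.0, 0.712, 0.702, 0.0]
contact_force: [-0.4, -0.2, 0.5]
gripper_width: 11.6
finger_force: 0.2
[457.03905166  97.47387061  60.36423949]
0.86 [449.38517011 -92.64485231  66.        ]
0.86 [653.80715475   4.13479347  66.        ]
0.75 [452.57537125 124.00107314  66.        ]
```

View pics/p3.png

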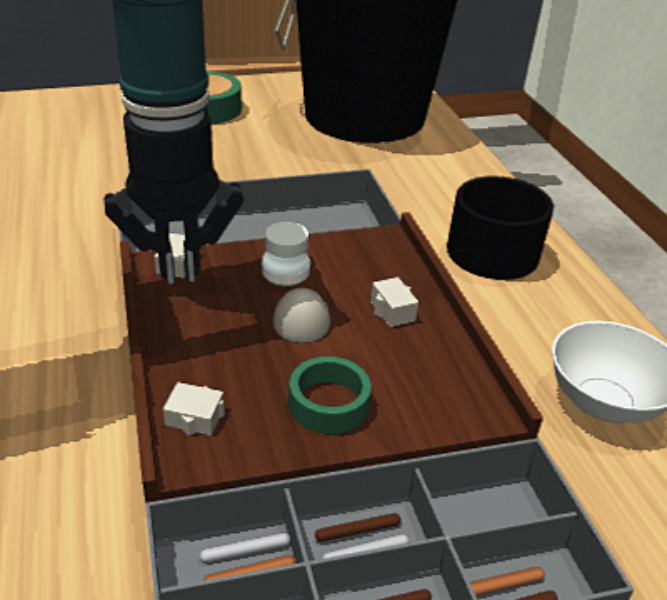

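The chip sits in front of the fingers at about (178,252) and moves with them, a few mm toward -x. I'll shift the fingers 4 mm that way and push it over the edge.

```bash
python3 -m inch '[{"ax":0,"ay":0,"az":0,"tx":-2,"ty":12,"tz":0,"hand":12},{"ax":0,"ay":0,"az":0,"tx":-4,"ty":24,"tz":0,"hand":12},{"ax":0,"ay":0,"az":0,"tx":-4,"ty":36,"tz":0,"hand":12},{"ax":0,"ay":0,"az":0,"tx":-4,"ty":48,"tz":0,"hand":12},{"ax":0,"ay":0,"az":0,"tx":-4,"ty":60,"tz":0,"hand":12}]'
python3 -m inch '[{"ax":0,"ay":0,"az":0,"tx":0,"ty":12,"tz":0,"hand":12},{"ax":0,"ay":0,"az":0,"tx":0,"ty":24,"tz":0,"hand":12},{"ax":0,"ay":0,"az":0,"tx":0,"ty":34,"tz":0,"hand":12},{"ax":0,"ay":0,"az":0,"tx":0,"ty":34,"tz":0,"hand":12}]'
python3 -m inch '[{"ax":0,"ay":0,"az":0,"tx":0,"ty":0,"tz":30,"hand":12},{"ax":0,"ay":0,"az":0,"tx":0,"ty":-10,"tz":65,"hand":12},{"ax":0,"ay":0,"az":0,"tx":0,"ty":-50,"tz":75,"hand":12},{"ax":0,"ay":0,"az":0,"tx":0,"ty":-95,"tz":75,"hand":12},{"ax":0,"ay":0,"az":0,"tx":0,"ty":-140,"tz":75,"hand":12}]'
python3 - <<'E'
from h import *
a=get_image("top"); b=get_image("side"); print(get_obs()["eef_pos"])
cv2.imwrite("pics/p4.png",np.hstack([a[110:340,130:530],cv2.resize(b,(400,300))[35:265]])[:,:,::-1])
for r in mark_of("side","chip1")[:3]: print(r["score"],pix2w("side",r["at"],66),pix2w("side",r["at"],14))
E
```

```text
clock: 4.2
eef_pos: [453.2, 155.9, 60.4]
eef_rot: [0.0, 0.712, 0.702, 0.0]
contact_force: [0.3, -0.7, -0.3]
gripper_width: 12.2
finger_force: 0.0
clock: 4.6
eef_pos: [453.1, 190.0, 60.3]
eef_rot: [-0.0, 0.712, 0.702, 0.0]
contact_force: [0.8, -0.2, -1.2]
gripper_width: 12.1
finger_force: 0.0
clock: 5.1
eef_pos: [453.4, 47.2, 136.3]
eef_rot: [0.001, 0.712, 0.702, 0.001]
contact_force: [0.8, 0.6, -0.3]
gripper_width: 12.3
finger_force: 0.0
[453.15094267  43.85407754 135.6026963 ]
0.94 [444.89597092 -90.592633    66.        ] [448.88544067 -40.2083964   14.        ]
0.85 [657.61393156   9.94408674  66.        ] [686.01921475  71.86794974  14.        ]
0.6 [465.53395856 142.81003406  66.        ] [471.89226099 219.98427918  14.        ]
```

View pics/p4.png

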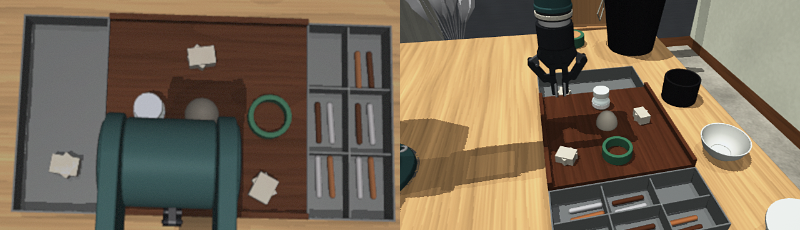

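Chip A lies in the tray at (65,164) in the left crop; the cast, tape and jar haven't moved. Next is chip B at (446,-88).

```bash
python3 -m inch '[{"ax":0,"ay":0,"az":0,"tx":-7,"ty":-45,"tz":0,"hand":12},{"ax":0,"ay":0,"az":0,"tx":-7,"ty":-90,"tz":0,"hand":12},{"ax":0,"ay":0,"az":0,"tx":-7,"ty":-135,"tz":0,"hand":12},{"ax":0,"ay":0,"az":0,"tx":-7,"ty":-175,"tz":0,"hand":12},{"ax":0,"ay":0,"az":0,"tx":-7,"ty":-190,"tz":0,"hand":12}]'
python3 -m inch '[{"ax":0,"ay":0,"az":0,"tx":0,"ty":0,"tz":-20,"hand":12},{"ax":0,"ay":0,"az":0,"tx":0,"ty":0,"tz":-45,"hand":12},{"ax":0,"ay":0,"az":0,"tx":0,"ty":0,"tz":-65,"hand":12},{"ax":0,"ay":0,"az":0,"tx":0,"ty":0,"tz":-75,"hand":12},{"ax":0,"ay":0,"az":0,"tx":0,"ty":0,"tz":-75,"hand":12}]'
python3 -m inch '[{"ax":0,"ay":0,"az":0,"tx":0,"ty":10,"tz":0,"hand":12},{"ax":0,"ay":0,"az":0,"tx":0,"ty":20,"tz":0,"hand":12},{"ax":0,"ay":0,"az":0,"tx":0,"ty":32,"tz":0,"hand":12},{"ax":0,"ay":0,"az":0,"tx":0,"ty":44,"tz":0,"hand":12},{"ax":0,"ay":0,"az":0,"tx":0,"ty":56,"tz":0,"hand":12}]'
python3 - <<'E'
from h import *
b=get_image("side"); print(get_obs()["eef_pos"])
for r in mark_of("side","chip1")[:3]: print(r["score"],pix2w("side",r["at"],66))
E
```

```text
clock: 5.75
eef_pos: [446.3, -143.4, 135.3]
eef_rot: [0.0, 0.713, 0.701, -0.0]
contact_force: [-0.1, -0.1, 0.8]
gripper_width: 12.0
finger_force: 0.0
clock: 6.25
eef_pos: [445.2, -139.7, 58.6]
eef_rot: [-0.002, 0.712, 0.702, -0.001]
contact_force: [0.1, -0.3, -0.1]
gripper_width: 12.0
finger_force: 0.0
clock: 6.75
eef_pos: [446.4, -84.0, 60.9]
eef_rot: [0.0, 0.712, 0.702, 0.0]
contact_force: [0.2, 0.6, 0.7]
gripper_width: 11.8
finger_force: 0.1
[446.1057311  -82.4407679   60.64676226]
0.69 [440.19729613 -51.11713878  66.        ]
0.65 [658.08837217  10.3575084   66.        ]
0.47 [561.86627817  73.22434986  66.        ]
```

```bash
python3 -m inch '[{"ax":0,"ay":0,"az":0,"tx":-2,"ty":12,"tz":0,"hand":12},{"ax":0,"ay":0,"az":0,"tx":-4,"ty":24,"tz":0,"hand":12},{"ax":0,"ay":0,"az":0,"tx":-4,"ty":36,"tz":0,"hand":12},{"ax":0,"ay":0,"az":0,"tx":-4,"ty":48,"tz":0,"hand":12},{"ax":0,"ay":0,"az":0,"tx":-4,"ty":60,"tz":0,"hand":12}]'
python3 - <<'E'
from h import *
b=get_image("side"); print(get_obs()["eef_pos"])
cv2.imwrite("pics/p5.png",cv2.resize(b[60:420,150:550],(667,600))[:,:,::-1])
for r in mark_of("side","chip1")[:3]: print(r["score"],pix2w("side",r["at"],66))
E
```

```text
clock: 7.35
eef_pos: [442.1, -24.2, 60.3]
eef_rot: [-0.0, 0.712, 0.702, 0.0]
contact_force: [0.7, -0.1, 0.1]
gripper_width: 12.1
finger_force: 0.1
[441.94458061 -22.6264704   60.22020967]
0.49 [438.78473077   6.64751696  66.        ]
```

View pics/p5.png

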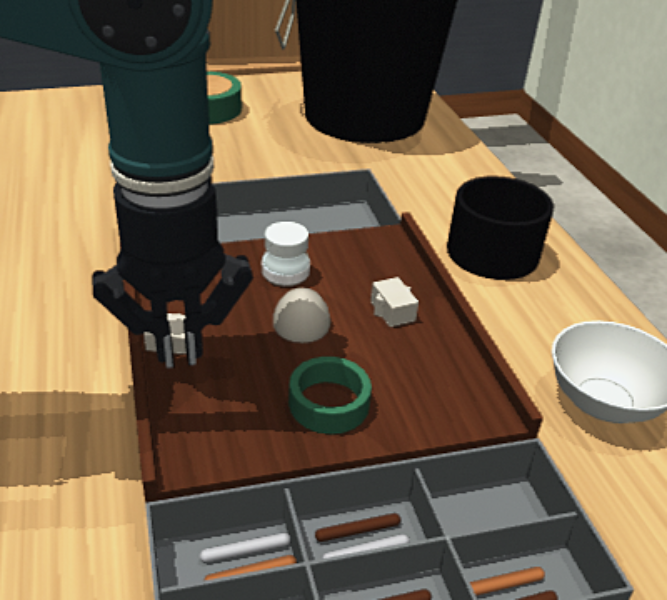

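Chip B, at about (168,335), is drifting toward the near lip, left of the fingers' centre at (181,345). I'll back off a little, shift 7 mm toward -x, angle the broom to steer the chip inward, and keep pushing.

```bash
python3 -m inch '[{"ax":0,"ay":0,"az":-0.05,"tx":0,"ty":-8,"tz":0,"hand":12},{"ax":0,"ay":0,"az":-0.15,"tx":-7,"ty":-8,"tz":0,"hand":12},{"ax":0,"ay":0,"az":-0.15,"tx":-7,"ty":2,"tz":0,"hand":12},{"ax":0,"ay":0,"az":-0.15,"tx":-6,"ty":14,"tz":0,"hand":12},{"ax":0,"ay":0,"az":-0.15,"tx":-5,"ty":26,"tz":0,"hand":12}]'
python3 -m inch '[{"ax":0,"ay":0,"az":0,"tx":0,"ty":12,"tz":0,"hand":12},{"ax":0,"ay":0,"az":0,"tx":1,"ty":24,"tz":0,"hand":12},{"ax":0,"ay":0,"az":0,"tx":2,"ty":36,"tz":0,"hand":12}]'
python3 - <<'E'
from h import *
b=get_image("side"); print(get_obs()["eef_pos"])
cv2.imwrite("pics/p6.png",cv2.resize(b[160:330,180:380],(600,510))[:,:,::-1])
for r in mark_of("side","chip1")[:3]: print(r["score"],pix2w("side",r["at"],66))
E
```

```text
clock: 7.95
eef_pos: [437.4, 1.8, 60.4]
eef_rot: [0.0, 0.763, 0.647, 0.0]
contact_force: [-0.1, 0.1, -0.4]
gripper_width: 12.2
finger_force: 0.1
clock: 8.25
eef_pos: [439.2, 38.1, 60.3]
eef_rot: [0.0, 0.763, 0.647, 0.0]
contact_force: [0.7, -0.3, -0.3]
gripper_width: 12.0
finger_force: 0.1
[439.30398514  39.49691412  60.36114174]
0.83 [658.36125586   8.38893898  66.        ]
0.61 [446.42009086  65.14691251  66.        ]
0.46 [468.74782283 148.73487606  66.        ]
```

View pics/p6.png

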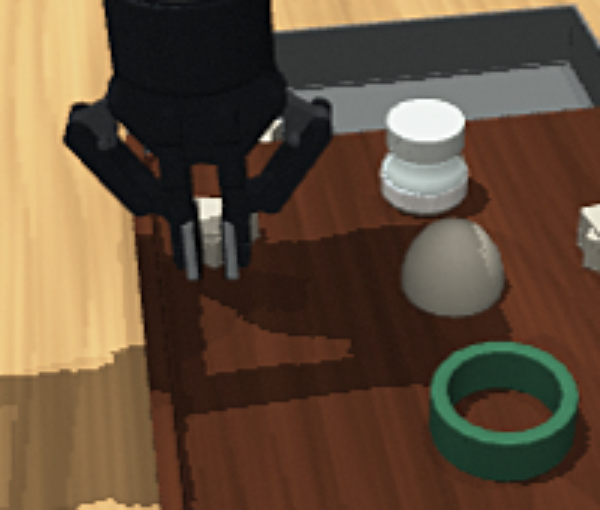

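The chip is now in front of the fingers at (215,225), slightly to their right and clear of the lip. I'll square the broom, centre it and go on.

```bash
python3 -m inch '[{"ax":0,"ay":0,"az":0.07,"tx":3,"ty":10,"tz":0,"hand":12},{"ax":0,"ay":0,"az":0.15,"tx":6,"ty":22,"tz":0,"hand":12},{"ax":0,"ay":0,"az":0.15,"tx":8,"ty":34,"tz":0,"hand":12},{"ax":0,"ay":0,"az":0.15,"tx":8,"ty":46,"tz":0,"hand":12},{"ax":0,"ay":0,"az":0.15,"tx":8,"ty":56,"tz":0,"hand":12}]'
python3 - <<'E'
from h import *
b=get_image("side"); print(get_obs()["eef_pos"])
cv2.imwrite("pics/p7.png",cv2.resize(b[140:310,180:380],(600,510))[:,:,::-1])
for r in mark_of("side","chip1")[:3]: print(r["score"],pix2w("side",r["at"],66))
E
```

```text
clock: 8.85
eef_pos: [447.0, 93.5, 60.3]
eef_rot: [-0.0, 0.713, 0.701, -0.0]
contact_force: [-1.4, 0.7, 0.1]
gripper_width: 11.9
finger_force: 0.1
[446.9767403   94.78592439  60.30229351]
0.82 [658.47737514  12.96794446  66.        ]
0.6 [446.41431266 117.43809206  66.        ]
0.52 [470.98968129 140.95965874  66.        ]
```

View pics/p7.png

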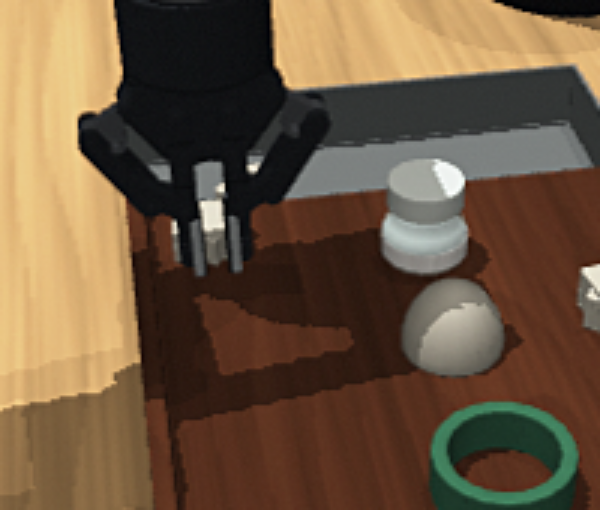

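The chip is centred at (210,230). I'll push it over the edge, lift, and measure chip C.

```bash
python3 -m inch '[{"ax":0,"ay":0,"az":0,"tx":-2,"ty":12,"tz":0,"hand":12},{"ax":0,"ay":0,"az":0,"tx":-4,"ty":24,"tz":0,"hand":12},{"ax":0,"ay":0,"az":0,"tx":-4,"ty":36,"tz":0,"hand":12},{"ax":0,"ay":0,"az":0,"tx":-4,"ty":48,"tz":0,"hand":12},{"ax":0,"ay":0,"az":0,"tx":-4,"ty":60,"tz":0,"hand":12}]'
python3 -m inch '[{"ax":0,"ay":0,"az":0,"tx":0,"ty":12,"tz":0,"hand":12},{"ax":0,"ay":0,"az":0,"tx":0,"ty":24,"tz":0,"hand":12},{"ax":0,"ay":0,"az":0,"tx":0,"ty":36,"tz":0,"hand":12},{"ax":0,"ay":0,"az":0,"tx":0,"ty":36,"tz":0,"hand":12}]'
python3 -m inch '[{"ax":0,"ay":0,"az":0,"tx":0,"ty":0,"tz":30,"hand":12},{"ax":0,"ay":0,"az":0,"tx":0,"ty":-10,"tz":70,"hand":12},{"ax":0,"ay":0,"az":0,"tx":0,"ty":-40,"tz":100,"hand":12},{"ax":0,"ay":0,"az":0,"tx":0,"ty":-80,"tz":100,"hand":12},{"ax":0,"ay":0,"az":0,"tx":0,"ty":-120,"tz":100,"hand":12}]'
python3 - <<'E'
from h import *
a=get_image("top"); b=get_image("side"); print(get_obs()["eef_pos"])
cv2.imwrite("pics/p8.png",np.hstack([a[110:340,130:530],cv2.resize(b,(400,300))[35:265]])[:,:,::-1])
for r in outline_of("top","chip1")[:4]:
    print(r["score"],pix2w("top",r["at"],67),np.array(r["at"])*[640,480],r["mask"].sum())
for n in("cast","tape","jar"):
    print(n,[np.round(pix2w("top",r["at"],55)) for r in mark_of("top",n)[:1]])
E
```

```text
clock: 9.45
eef_pos: [443.1, 154.0, 60.4]
eef_rot: [0.0, 0.712, 0.702, 0.0]
contact_force: [-0.5, -0.2, 0.3]
gripper_width: 12.3
finger_force: 0.0
clock: 9.85
eef_pos: [443.1, 190.2, 60.4]
eef_rot: [-0.0, 0.712, 0.702, 0.0]
contact_force: [0.3, -0.4, 0.1]
gripper_width: 11.8
finger_force: 0.0
clock: 10.35
eef_pos: [443.9, 67.5, 162.2]
eef_rot: [0.002, 0.712, 0.702, 0.001]
contact_force: [-0.1, -0.3, -1.5]
gripper_width: 11.7
finger_force: 0.0
[443.25357351  64.7180931  160.75783239]
0.76 [650.38497489   9.34543588  67.        ] [331.392 167.712] 577
0.54 [481.41577793 233.44653569  67.        ] [185.408 271.104] 293
cast [array([566.,   3.,  55.])]
tape [array([ 558., -102.,   55.])]
jar [array([563.,  89.,  55.])]
```

View pics/p8.png

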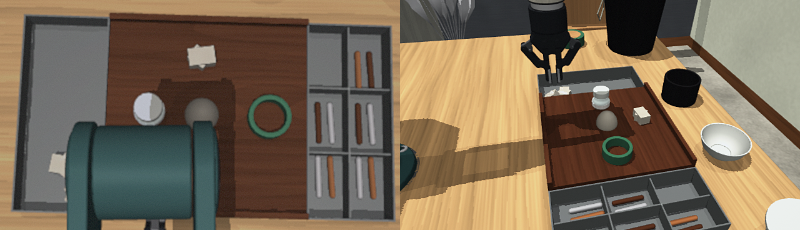

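Chip B has left the board; white chips show at the tray's near corner, about (558,90), in the right crop. The others stand where they were. Now chip C at (650,10).

```bash
python3 -m inch '[{"ax":0,"ay":0,"az":0,"tx":40,"ty":-22,"tz":0,"hand":12},{"ax":0,"ay":0,"az":0,"tx":80,"ty":-44,"tz":0,"hand":12},{"ax":0,"ay":0,"az":0,"tx":120,"ty":-66,"tz":0,"hand":12},{"ax":0,"ay":0,"az":0,"tx":160,"ty":-88,"tz":0,"hand":12},{"ax":0,"ay":0,"az":0,"tx":206,"ty":-110,"tz":0,"hand":12}]'
python3 -m inch '[{"ax":0,"ay":0,"az":0,"tx":0,"ty":0,"tz":-15,"hand":12},{"ax":0,"ay":0,"az":0,"tx":0,"ty":0,"tz":-45,"hand":12},{"ax":0,"ay":0,"az":0,"tx":0,"ty":0,"tz":-75,"hand":12},{"ax":0,"ay":0,"az":0,"tx":0,"ty":0,"tz":-98,"hand":12},{"ax":0,"ay":0,"az":0,"tx":0,"ty":0,"tz":-99,"hand":12}]'
python3 -m inch '[{"ax":0,"ay":0,"az":0,"tx":0,"ty":10,"tz":0,"hand":12},{"ax":0,"ay":0,"az":0,"tx":0,"ty":20,"tz":0,"hand":12},{"ax":0,"ay":0,"az":0,"tx":0,"ty":32,"tz":0,"hand":12},{"ax":0,"ay":0,"az":0,"tx":0,"ty":44,"tz":0,"hand":12},{"ax":0,"ay":0,"az":0,"tx":0,"ty":56,"tz":0,"hand":12}]'
python3 -m inch '[{"ax":0,"ay":0,"az":0,"tx":0,"ty":12,"tz":0,"hand":12},{"ax":0,"ay":0,"az":0,"tx":0,"ty":24,"tz":0,"hand":12},{"ax":0,"ay":0,"az":0,"tx":0,"ty":34,"tz":0,"hand":12}]'
python3 - <<'E'
from h import *
b=get_image("side"); print(get_obs()["eef_pos"])
cv2.imwrite("pics/p9.png",cv2.resize(b[140:330,220:480],(780,570))[:,:,::-1])
for r in mark_of("side","chip1")[:3]: print(r["score"],pix2w("side",r["at"],66))
E
```

```text
clock: 11.15
eef_pos: [649.7, -39.8, 159.8]
eef_rot: [-0.0, 0.712, 0.703, -0.0]
contact_force: [0.5, 0.9, 1.1]
gripper_width: 11.9
finger_force: 0.0
clock: 11.65
eef_pos: [646.2, -38.7, 57.4]
eef_rot: [-0.003, 0.712, 0.703, -0.002]
contact_force: [-0.5, -0.0, -0.3]
gripper_width: 12.2
finger_force: 0.0
clock: 12.15
eef_pos: [648.5, 16.6, 62.1]
eef_rot: [0.0, 0.712, 0.702, 0.0]
contact_force: [1.0, -0.1, -0.2]
gripper_width: 11.9
finger_force: 0.2
clock: 12.45
eef_pos: [648.2, 50.4, 61.3]
eef_rot: [-0.0, 0.712, 0.702, 0.0]
contact_force: [1.2, 0.1, 1.0]
gripper_width: 11.7
finger_force: 0.2
[648.11406027  52.00857222  61.31251315]
0.77 [468.93802752 138.0456716   66.        ]
0.64 [658.72470358  83.68914776  66.        ]
0.49 [442.00707587 133.16192295  66.        ]
```

View pics/p9.png

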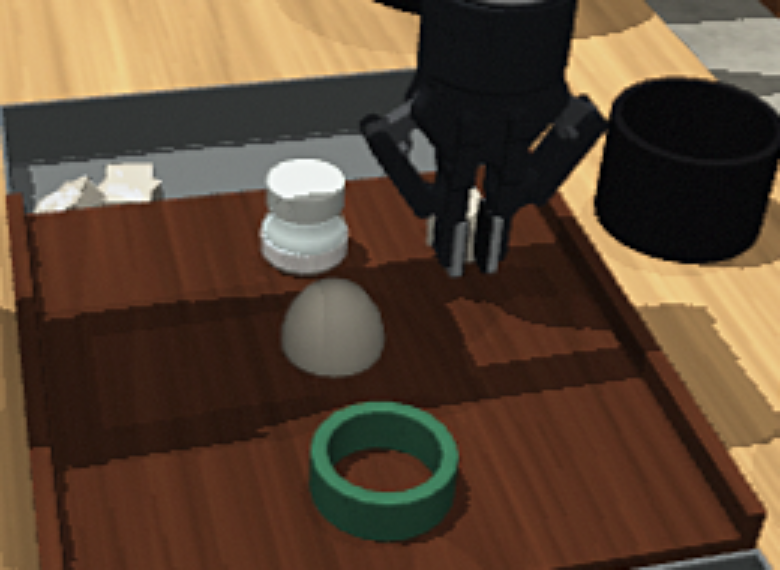

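Chips A and B are both in the tray at (70,195) and (130,183), and chip C is held squarely in front of the fingers at (465,225). I'll continue over the edge.

```bash
python3 -m inch '[{"ax":0,"ay":0,"az":0,"tx":0,"ty":12,"tz":0,"hand":12},{"ax":0,"ay":0,"az":0,"tx":0,"ty":24,"tz":0,"hand":12},{"ax":0,"ay":0,"az":0,"tx":0,"ty":36,"tz":0,"hand":12},{"ax":0,"ay":0,"az":0,"tx":0,"ty":48,"tz":0,"hand":12}]'
python3 - <<'E'
from h import *
b=get_image("side"); print(get_obs()["eef_pos"])
for r in mark_of("side","chip1")[:4]: print(r["score"],pix2w("side",r["at"],66))
for r in outline_of("side","chip1")[:4]: print(r["score"],pix2w("side",r["at"],66),r["mask"].sum())
E
```

```text
clock: 12.95
eef_pos: [648.2, 98.3, 61.3]
eef_rot: [-0.0, 0.712, 0.702, 0.0]
contact_force: [-1.1, -0.8, -0.2]
gripper_width: 11.7
finger_force: 0.1
[648.06804887 100.49346317  61.30480407]
0.71 [442.62498157 139.12162743  66.        ]
0.55 [472.18686651 140.72003257  66.        ]
0.5 [ 539.26363864 -272.62460401   66.        ]
0.7 [444.47304134 144.15187283  66.        ] 162
0.69 [470.96889423 159.00273327  66.        ] 203
```

```bash
python3 -m inch '[{"ax":0,"ay":0,"az":0,"tx":0,"ty":12,"tz":0,"hand":12},{"ax":0,"ay":0,"az":0,"tx":0,"ty":24,"tz":0,"hand":12},{"ax":0,"ay":0,"az":0,"tx":0,"ty":36,"tz":0,"hand":12},{"ax":0,"ay":0,"az":0,"tx":0,"ty":48,"tz":0,"hand":12},{"ax":0,"ay":0,"az":0,"tx":0,"ty":60,"tz":0,"hand":12}]'
python3 -m inch '[{"ax":0,"ay":0,"az":0,"tx":0,"ty":12,"tz":0,"hand":12},{"ax":0,"ay":0,"az":0,"tx":0,"ty":24,"tz":0,"hand":12},{"ax":0,"ay":0,"az":0,"tx":0,"ty":33,"tz":0,"hand":12},{"ax":0,"ay":0,"az":0,"tx":0,"ty":33,"tz":0,"hand":12}]'
python3 -m inch '[{"ax":0,"ay":0,"az":0,"tx":0,"ty":0,"tz":30,"hand":12},{"ax":0,"ay":0,"az":0,"tx":0,"ty":-10,"tz":70,"hand":12},{"ax":0,"ay":0,"az":0,"tx":-10,"ty":-40,"tz":100,"hand":12},{"ax":0,"ay":0,"az":0,"tx":-30,"ty":-80,"tz":110,"hand":12},{"ax":0,"ay":0,"az":0,"tx":-50,"ty":-120,"tz":120,"hand":12}]'
python3 -m inch '[{"ax":0,"ay":0,"az":0,"tx":-20,"ty":-40,"tz":0,"hand":12},{"ax":0,"ay":0,"az":0,"tx":-50,"ty":-75,"tz":0,"hand":12},{"ax":0,"ay":0,"az":0,"tx":-80,"ty":-110,"tz":0,"hand":12},{"ax":0,"ay":0,"az":0,"tx":-110,"ty":-145,"tz":0,"hand":12},{"ax":0,"ay":0,"az":0,"tx":-140,"ty":-180,"tz":0,"hand":12}]'
python3 -m inch '[{"ax":0,"ay":0,"az":0,"tx":-20,"ty":-45,"tz":0,"hand":12},{"ax":0,"ay":0,"az":0,"tx":-40,"ty":-90,"tz":0,"hand":12},{"ax":0,"ay":0,"az":0,"tx":-60,"ty":-135,"tz":0,"hand":12},{"ax":0,"ay":0,"az":0,"tx":-80,"ty":-180,"tz":0,"hand":12},{"ax":0,"ay":0,"az":0,"tx":-80,"ty":-180,"tz":0,"hand":12}]'
python3 - <<'E'
from h import *
a=get_image("top"); b=get_image("side"); print(get_obs()["eef_pos"])
cv2.imwrite("pics/p10.png",np.hstack([a[110:340,130:530],cv2.resize(b,(400,300))[35:265]])[:,:,::-1])
for r in outline_of("top","chip1")[:4]:
    print(r["score"],pix2w("top",r["at"],14),r["mask"].sum())
for n in("cast","tape","jar"):
    print(n,[np.round(pix2w("top",r["at"],55)) for r in mark_of("top",n)[:1]])
E
```

```text
clock: 13.6
eef_pos: [648.2, 158.5, 61.3]
eef_rot: [-0.0, 0.712, 0.702, 0.0]
contact_force: [-0.9, -0.1, 0.2]
gripper_width: 11.6
finger_force: 0.0
clock: 14.0
eef_pos: [648.1, 191.7, 61.3]
eef_rot: [-0.0, 0.712, 0.702, 0.0]
contact_force: [-0.4, -0.1, 0.2]
gripper_width: 11.8
finger_force: 0.0
clock: 14.5
eef_pos: [598.3, 68.8, 183.2]
eef_rot: [0.001, 0.712, 0.702, 0.001]
contact_force: [-0.1, -0.8, 0.6]
gripper_width: 11.8
finger_force: 0.0
clock: 15.0
eef_pos: [456.7, -111.5, 181.5]
eef_rot: [0.001, 0.713, 0.702, -0.0]
contact_force: [1.0, -0.8, 0.5]
gripper_width: 12.1
finger_force: 0.0
clock: 15.5
eef_pos: [375.2, -295.0, 181.5]
eef_rot: [0.001, 0.716, 0.699, -0.002]
contact_force: [1.1, 0.9, 1.6]
gripper_width: 12.1
finger_force: 0.0
[ 377.41205923 -290.81351691  181.3339351 ]
0.63 [477.88594783 232.08826559  14.        ] 547
0.58 [438.4019298  204.32405974  14.        ] 633
0.57 [652.13953077 221.31833436  14.        ] 546
cast [array([560.,   3.,  55.])]
tape [array([559., -99.,  55.])]
jar [array([566.,  88.,  55.])]
```

View pics/p10.png

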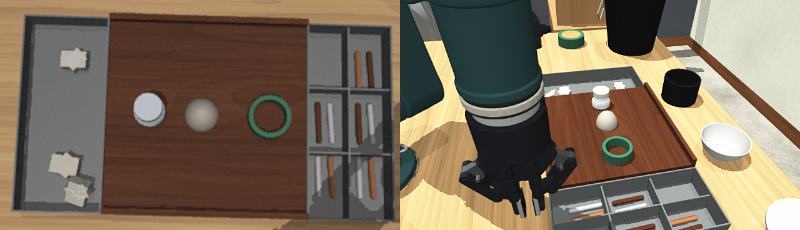

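All three offcuts lie in the tray, at (73,59), (65,163) and (77,190) in the left crop. The cast, tape and jar haven't moved, and the arm is clear.

```bash
python3 -c "
from bench import *
print(hand_in())"
```

```text
the job is handed in; nothing more can be done
None
```

All three plaster offcuts were swept over the board's left edge into the scrap tray, the cast, tape and jar still stand where they were, and the job was handed in at about 16 s of the 72 s allowed.

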